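# Shut the bread tin, then hold up the last roll in the tongs

## Task

The bread tin is packed: shut its hinged lid right down first. Then take the steel tongs by their two arms, close them on the bread roll that stands on the small cake stand, lift it about 10 cm clear of the stand and finish while still holding it up there in the roughly level tongs for the customer. Do not touch that roll with the robot's own fingers, and leave the jar, cup, gift box, egg and tart where they are.

Things in the scene. Friction and masses are not known exactly. Their poses are not given: they have to be found in the camera images.
- tin: White enamelled bread tin, fixed to the table, 160 (its x) x 180 (its y) x 70 mm high, with two rolls inside. Origin: centre of its underside; x points to its hinge side, away from the robot.
- tin_lid (a joint): Angle of the tin's lid, rad: 0 = shut flat on the tin, grows as it opens, up to 1.6. Stiff hinge: the lid stays at whatever angle it is left (it starts ajar, 0.6 to 1.0); pushing on its outer face near the free edge with some 3 N turns it.
- tin_lid_hinge (a point): Point on the lid's hinge line, in the middle of the tin's rear rim, 70 mm above the table. The point turns with the lid: from here -x runs along the lid (6 mm thick, white, 186 mm wide) towards its free edge, z is the lid's outer face's normal, y is the hinge line.
- tin_lid_edge (a point): Middle of the lid's outer (upper) face at the free edge, 163 mm from the hinge line, near the small steel lip (70 mm wide, 9 mm further out).
- tongs: Steel serving tongs, 200 mm long, 80 g, loose, lying on the table, jaws towards +x. Origin: underside of the upright hinge barrel (18 mm diameter, 30 high) at the rear end; z up. Two upright strip arms (3 mm thick, 8 to 30 mm above the underside) swing sideways about the barrel, sprung open; pinching them closes the V-shaped jaws (30 mm high, down to the underside). Mass centre about 95 mm ahead.
- tongs_left: The tongs' arm on the +y side with its jaw. Origin as tongs (hinge axis); it turns about z as the tongs close, 0 relative to tongs when open, to -0.18 rad when quite closed.
- tongs_right: The tongs' arm on the -y side with its jaw, mirror image of the left: 0 when open, to +0.18 rad when quite closed.
- tongs_grip (a point): Where to grip: midway between the arms, 95 mm ahead of the hinge axis, 19 mm above the underside. Arms measure 53 mm over their outsides when open (spring pushes out 4.7 N a side), about 39 mm (6.3 N) when the jaws touch the roll, 19 mm quite closed. Pinched to 48 mm, the jaws are still some 16 mm wider than the roll. A grip of 15 N or more presses the roll firmly. Axes as tongs.
- tongs_jaws (a point): Middle between the two jaws, 175 mm ahead of the hinge axis (80 mm ahead of tongs_grip), 15 mm above the tongs' underside. The jaws are 72 mm apart when open; bring this point to the roll's axis from above.
- stand: Small wooden cake stand, fixed to the table, round top of 100 mm diameter, 50 mm high, the one that carries the roll. Origin: centre of its underside.
- tart_stand: An identical fixed cake stand, 100 mm diameter, 50 mm high, that carries the tart. The two may be in either place.
- roll: Small domed bread roll standing on a cake stand, 46 mm diameter (widest from 9 to 26 mm above its underside), 43 mm high, 40 g, loose. Origin: centre of its underside; z up.
- tart: Flat round tart on the other stand, 58 mm diameter, 18 mm high; leave it. Origin: centre of its underside.
- jar: Honey jar, 56 mm diameter, 75 mm high; leave it. Origin: centre of its underside.
- cup: White cup, 66 mm diameter, 60 mm high; leave it. Origin: centre of its underside.
- giftbox: Cream gift box, 80 x 80 x 55 mm; leave it. Origin: centre of its underside.
- egg: Egg in a white egg cup, 42 mm wide, 58 mm high; leave it. Origin: centre of its underside.
Mind the look-alikes: they are no part of the job. Leave any green or orange look-alike of the tart_stand alone.

How it is judged:
By the outcome, as a careful person would: the job done as asked, in the order asked, and still so for the second after the job is handed in, while the arm keeps its last pose, push and grip.
It also fails if it takes over 58 s, if anything falls off the work surface, if the arm or the gripper's body presses on something with over 40 N, if the wrist force passes 120 N, or if a joint passes its speed limit or range.

## Robot

A 6-joint arm with a two-finger parallel gripper is mounted at the origin on the work surface. World frame = base frame: x ahead of the robot, y to its left, z up, the work surface at z = 0. Lengths are in m, angles in rad, forces in N, time in s.
With the tool pointing down it reaches from about 0.375 to 0.9 m from the base axis. Payload 3.1 kg.
Tool frame: the origin (TCP) lies between the finger pads; the fingertips stand 17 mm ahead of it and the grasp point (between the pads) lies 2 mm behind it (robot.nose_length is the distance from the TCP to the fingertips, in m); z points along the fingers, y is the line along which they close (so a half turn about z gives the same grasp; the last joint's range is limited). The gripper opens to 87 mm and grips with 3 to 60 N. Pads are 19 mm wide; open, the fingers measure 117 mm over their backs; the gripper's body (75 mm by 190 mm) begins 51 mm behind the grasp point.
Start: joints at [-1.423, 0.527, 1.433, -0, 1.181, -0.178], TCP at [0.2, -0.592, 0.24] pointing down, gripper open.
Joint ranges: [-3.08, 3.08], [-0.75, 2.2], [0.22, 2.44], [-1.43, 4.57], [0, 2.65], [-2.85, 2.85]. Speed limits (rad/s): [2.79, 2.79, 3.14, 3.14, 3.14, 3.14].

## Interface

Orientations are given as a unit quaternion [x, y, z, w].
In Python, from rig import robot, cams gives the robot as it stands.
- The arm moves only by the shell command python3 -m pendant 'ROWS' [FORCE]. ROWS is JSON, a list of rows, each an object with "jaw": the opening, from 0 (shut) to 1 (fully open); "linear": the shift along the tool's x, y, z in cm, a list of three; "twist": the turn about the tool's z in degrees. A call has 1 to 12 rows; each row shifts and turns the commanded pose from where the row before left it, along the tool's axes as they then stand; what a row does not reach is not made up. A row lasts 1/12 s, in which the tool goes at most 41.7 mm and 7.16 degrees, less where a joint would pass 70% of its speed; a pose out of reach is approached as far as the arm can. A call is refused whole if a number of a shift passes 4.17 or a number of a turn 7.16, either way. A call with a gripper value outside its range is refused whole. The fingers move at their own pace and stop on an object; FORCE is the grip in N (left out, the last holds). Time passes only in rows, so rows that do not move let the fingers close. It gives the time, the measured TCP pose, the force, the opening and the grip force at its end, in the units of the state.
- robot.get_obs(): the state, without advancing time (a new reading comes with each control period).
- cams.camera(name): name is "scene" or "top"; returns a dict with "color" (420x560x3 uint8, blue, green, red), "depth" (420x560 float32, m along the optical axis (not along the pixel's ray), 0 where there is no reading), "fov_y" (degrees; the focal length in pixels is half the picture's height over the tangent of half this angle, whatever the lens; pixels are square), "cx", "cy" (the principal point, pixels), "view" (4x4, takes a point from world to camera coordinates). Camera axes: x right, y down, z forward; pixel columns grow to the right and rows downward; lengths in m; the calibration is good to about 2 mm. A picture is of the moment at which its call begins.
- robot.hand_in(): hands the job in; it is judged then, once.
The state is a dict: "time": time; "q": joint angles; "joint_velocities": joint speeds; "joint_torque": joint torques, N m; "position": TCP position; "tool_rot": TCP orientation; "ft_force": force on the tool from outside, world axes, zero at the start; "moment": the same for the moment, N m; "grip_width": finger opening in m; "grip_force": force on a finger pad.
Only numpy, scipy, OpenCV 4.12 (cv2) and the standard library are available. Lean on these libraries where they do the work, as an engineer would, in place of code of your own. Each camera call takes 0.05 s, during which the arm holds its last target. There are 200 camera calls.

## Working session

There is one attempt and no reset: what is moved stays moved. The work goes in short steps, Python scripts to look and compute and a shell command to move; the robot and the scene stay as the last step left them, time stands still between calls to the robot, and variables do not carry over. Pictures are saved under pics/ and viewed, at most 10 in all, crops included, and the job is handed in when it is done.

```bash
ls; mkdir -p pics
cat > h.py <<'E'
import numpy as np, cv2
from rig import robot, cams
def snap(name):
    c=cams.camera(name); h=c["color"].shape[0]
    c["f"]=h/2/np.tan(np.radians(c["fov_y"])/2); c["inv"]=np.linalg.inv(np.array(c["view"])); return c
def ray(c,u,v):
    d=np.array([(u-c["cx"])/c["f"],(v-c["cy"])/c["f"],1.]); return c["inv"][:3,3],c["inv"][:3,:3]@d
def plane(c,u,v,z):
    o,d=ray(c,u,v); return o+d*(z-o[2])/d[2]
def cloud(c):
    v,u=np.mgrid[:c["depth"].shape[0],:c["depth"].shape[1]]; D=c["depth"]
    P=np.stack([(u-c["cx"])/c["f"]*D,(v-c["cy"])/c["f"]*D,D],-1)@c["inv"][:3,:3].T+c["inv"][:3,3]
    P[D<=0]=np.nan; return P
E
python3 - <<'E'
from h import *
for n in("scene","top"):
    c=snap(n); cv2.imwrite(f"pics/{n}0.png",c["color"]); print(n,c["f"],c["cx"],c["cy"],c["inv"].round(3).tolist(),(c["depth"]>0).mean())
o=robot.get_obs(); print(o)
E
```

```text
pics
scene 380.56859231681943 284.9498824145328 205.59510401854996 [[0.883, 0.312, -0.35, 0.894], [0.469, -0.569, 0.675, -0.56], [0.012, -0.761, -0.649, 0.638], [0.0, 0.0, 0.0, 1.0]] 0.9958843537414966
top 405.79693666321134 275.7673123378496 203.720225005316 [[0.013, -0.985, 0.171, 0.457], [-1.0, -0.013, 0.001, 0.003], [0.001, -0.171, -0.985, 0.943], [0.0, 0.0, 0.0, 1.0]] 0.9961734693877551
{'time': 0.1, 'q': array([-1.42350619e+00,  5.28357930e-01,  1.43379297e+00, -2.72890937e-05,
        1.18140918e+00, -1.78475325e-01]), 'joint_velocities': array([ 5.86248622e-04, -1.97428648e-03, -2.06536324e-03,  5.06949795e-04,
       -1.49954919e-03,  8.27172086e-05]), 'joint_torque': array([ 5.24294660e-05, -4.40985525e+01, -1.77150464e+01,  6.35485305e-02,
        5.34067419e-02, -4.85454143e-05]), 'position': array([ 0.19996135, -0.5914733 ,  0.23867287]), 'tool_rot': array([ 9.86762591e-01,  1.62168498e-01,  2.72148017e-06, -9.83788367e-04]), 'ft_force': array([-0.2142305 , -0.45951643, -0.51144514]), 'moment': array([-0.01866296, -0.0360662 ,  0.01817183]), 'grip_force': 0.0, 'grip_width': 0.08718410933625002}
```

View pics/scene0.png

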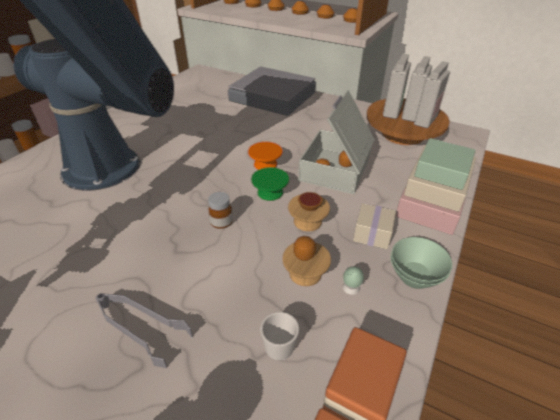

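View pics/top0.png

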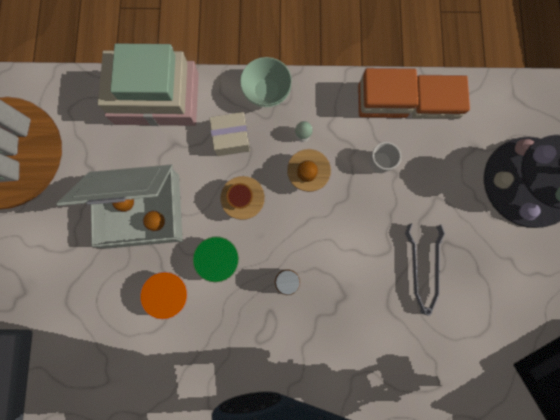

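The roll is on the nearer wooden stand: scene (304,247), top (308,170). Things that could be mistaken for it or its stand, in the top view:
- the tart on its wooden stand (240,195)
- the green stand (215,259) and the orange stand (163,295)
- the two rolls in the tin (122,203) and (153,220)

The tongs lie with the barrel at top (427,309) and the jaws at (408,230) and (440,230). The tin is at (135,210), with its lid leaning open. I'll measure next and check the choice in a crop.

Run:
```python
from h import *
c=snap("top"); P=cloud(c); np.set_printoptions(precision=4,suppress=True)
s=snap("scene"); Q=cloud(s)
def win(P,x0,x1,y0,y1,lo,hi):
    w=P[y0:y1,x0:x1].reshape(-1,3); return w[(w[:,2]>lo)&(w[:,2]<hi)]
tab=P[300:340,230:400].reshape(-1,3); print("table z",np.nanmedian(tab[:,2]))
def circ(n,W):
    (a,b),r=cv2.minEnclosingCircle(W[:,:2].astype(np.float32)); print(n,a,b,"r",r,"zmax",W[:,2].max(),"med",np.median(W[:,:2],0),len(W))
circ("stand",win(P,280,340,145,200,.044,.053)); circ("roll",win(P,280,340,140,200,.06,.1))
circ("tartst",win(P,215,270,170,225,.044,.053)); circ("green",win(P,190,240,235,285,.03,.09)); circ("jar",win(P,270,303,265,298,.06,.09))
circ("cup",win(P,368,405,138,175,.05,.07)); circ("egg",win(P,292,316,116,142,.03,.07))
g=win(P,205,252,108,158,.045,.065); print("gift",cv2.minAreaRect(g[:,:2].astype(np.float32)))
# roll by colour from both views
for nm,k,A,(x0,x1,y0,y1) in(("top",c,P,(285,335,145,195)),("scene",s,Q,(280,335,230,270))):
    hsv=cv2.cvtColor(k["color"],cv2.COLOR_BGR2HSV)
    W=A[y0:y1,x0:x1].reshape(-1,3); W=W[W[:,2]>.058]; print(nm,"roll cloud",W.min(0),W.max(0),len(W))
# tongs
W=win(P,395,455,215,325,.012,.045); print("tongs",len(W),W.min(0),W.max(0))
B=W[W[:,0]<W[:,0].min()+.03]; print(B[:,2].max(), np.median(B,0))
W2=Q[280:375,85:205].reshape(-1,3);W2=W2[(W2[:,2]>.012)&(W2[:,2]<.045)]; print("scene tongs",len(W2),W2.min(0),W2.max(0))
np.savez("tongs.npz",a=W,b=W2)
# lid
L=win(P,55,185,155,260,.02,.3); print("tin",len(L),L.min(0),L.max(0))
L=Q[80:190,290:380].reshape(-1,3);L=L[L[:,2]>.02]; print("tin scene",L.min(0),L.max(0))
cr=lambda k,x0,x1,y0,y1:cv2.resize(k["color"][y0:y1,x0:x1],(400,400),interpolation=cv2.INTER_CUBIC)
cv2.imwrite("pics/crop1.png",np.hstack([cr(c,270,350,130,210),cr(c,50,190,140,280)]))
cv2.imwrite("pics/crop2.png",np.hstack([cr(c,380,480,215,315),cr(s,85,205,270,390)]))
```

```text
table z 8.166936086939636e-05
stand 0.6920635104179382 -0.06937500834465027 r 0.04994913190603256 zmax 0.05299249078531865 med [ 0.6932 -0.073 ] 1054
roll 0.6835852265357971 -0.06373631209135056 r 0.02286301925778389 zmax 0.0961908365363876 med [ 0.6791 -0.0628] 358
tartst 0.6261574029922485 0.0801067054271698 r 0.05001452937722206 zmax 0.05299482596559546 med [0.6193 0.0719] 962
green 0.4889524579048157 0.13497811555862427 r 0.049979086965322495 zmax 0.05513875392786283 med [0.4882 0.1349] 1644
jar 0.4413713812828064 -0.02186138741672039 r 0.02466488815844059 zmax 0.07904979941387014 med [ 0.4411 -0.022 ] 431
cup 0.7242680788040161 -0.24408267438411713 r 0.03291371464729309 zmax 0.0643998503649661 med [ 0.7302 -0.2475] 221
egg 0.7903630137443542 -0.057897381484508514 r 0.019991233944892883 zmax 0.060737410477044396 med [ 0.7862 -0.0571] 241
gift ((0.7806099057197571, 0.11443943530321121), (0.08131556212902069, 0.08037412166595459), 10.238370895385742)
top roll cloud [ 0.6613 -0.0862  0.0609] [ 0.706  -0.0418  0.0962] 358
scene roll cloud [ 0.6607 -0.0899  0.0581] [ 0.7059 -0.0477  0.0945] 448
tongs 783 [ 0.3729 -0.3772  0.0122] [ 0.5758 -0.2951  0.0345]
0.034512730389437696 [ 0.388  -0.3295  0.0284]
scene tongs 1068 [ 0.3718 -0.3809  0.012 ] [ 0.5751 -0.2982  0.0337]
tin 4855 [0.5113 0.2197 0.02  ] [0.7167 0.5019 0.2172]
tin scene [0.2522 0.2157 0.0201] [0.6935 0.775  0.2152]
```

View pics/crop1.png

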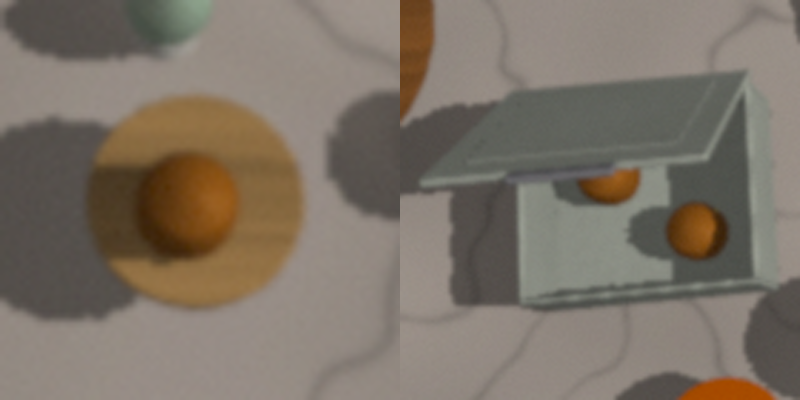

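View pics/crop2.png

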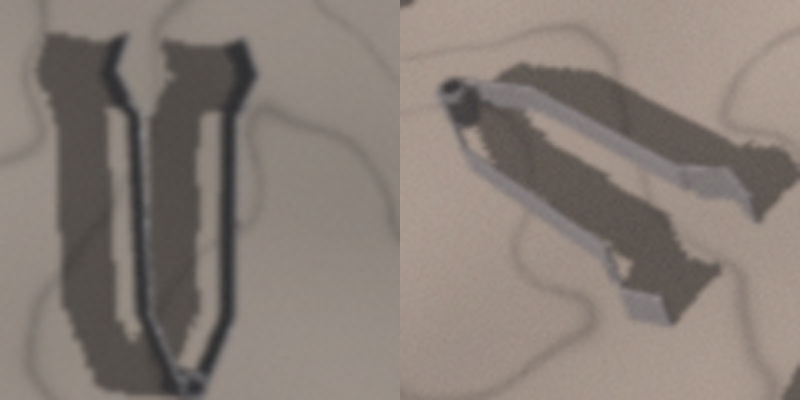

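The crops confirm the choice. The plain domed roll stands alone on a wooden stand, with the egg nearby. The tin holds its own two rolls, and its lid is ajar with the free edge towards the robot. The tongs lie open, with the barrel at the rear and the jaws towards +x. Now I'll fit the tongs' axis and the lid.

```bash
cat >> h.py <<'E'
from scipy.spatial.transform import Rotation as R
def tongs_fit(P0,guess,lo,hi,zb=0.):
    """P0 points of the tongs; returns grip mid, yaw via symmetric arm lines"""
    pass
def st():
    o=robot.get_obs(); m=R.from_quat(o["tool_rot"]).as_matrix(); a=np.degrees(np.arctan2(m[1,0],m[0,0]))
    print("t",round(o["time"],2),"p",o["position"].round(4),"a",round(a,2),"F",o["ft_force"].round(1),"w",round(o["grip_width"]*1e3,1),"g",round(o["grip_force"],1),"q",o["q"].round(2)); return o,m
def to(x,y,z):
    o,m=st(); print("tool cm",((np.array([x,y,z])-o["position"])@m*100).round(2))
E
python3 - <<'E'
from h import *
np.set_printoptions(precision=4,suppress=True)
c=snap("top"); P=cloud(c); s=snap("scene"); Q=cloud(s)
d=np.load("tongs.npz")
for k in "ab":
    W=d[k]; W=W[(W[:,2]>.022)]
    bar=W[W[:,0]<.392]; print(k,"barrel",cv2.minEnclosingCircle(bar[:,:2].astype(np.float32)),bar[:,2].max())
    A=W[(W[:,0]>.44)&(W[:,0]<.52)]; 
    for sgn in(1,-1):
        m=A[:,1]>-.333-.0; B=A[m] if sgn>0 else A[~m]
        p=np.polyfit(B[:,0],B[:,1],1); print(sgn,len(B),"slope deg",np.degrees(np.arctan(p[0])),"y at x=.477",np.polyval(p,.477),B[:,1].std())
    J=W[W[:,0]>.53]; 
    for m in (J[:,1]>-.335,J[:,1]<-.335): print("jaw",J[m].min(0),J[m].max(0))
# lid plane by RANSAC over points above rim
rng=np.random.default_rng(0)
L=np.vstack([P[150:262,55:190].reshape(-1,3)]); L=L[(L[:,2]>.085)]
best=None
for _ in range(300):
    t=L[rng.choice(len(L),3,False)]; n=np.cross(t[1]-t[0],t[2]-t[0]); n/=np.linalg.norm(n)+1e-12
    i=abs((L-t[0])@n)<.003
    if best is None or i.sum()>best.sum(): best=i
I=L[best]; ce=I.mean(0); n=np.linalg.svd(I-ce)[2][2]; n*=np.sign(n[2])
print("lid n",n,len(I),len(L),"angle",np.degrees(np.arccos(n[2])),"ce",ce,"yaw",np.degrees(np.arctan2(n[1],n[0])))
e=np.array([-n[0],-n[1]])/np.hypot(n[0],n[1]); yv=np.array([-e[1],e[0]])
e2=I[:,:2]@e; print("along -x: ",e2.min(),e2.max(),"z",I[:,2].min(),I[:,2].max(),"across",(I[:,:2]@yv).min(),(I[:,:2]@yv).max(),"e",e,"yv",yv)
top=I[I[:,2]>I[:,2].max()-.012]; print("edge pts",top.min(0),top.max(0),top.mean(0))
E
```

```text
a barrel ((0.3859223425388336, -0.33072352409362793), 0.013167941942811012) 0.034512730389437696
1 82 slope deg -0.23446785614138477 y at x=.477 -0.3084209353604082 0.0009654111276345851
-1 79 slope deg -3.6361141531844376 y at x=.477 -0.358604725800901 0.001772633602110039
jaw [ 0.5303 -0.308   0.0226] [ 0.5758 -0.2951  0.0332]
jaw [ 0.5307 -0.3772  0.0224] [ 0.5736 -0.3626  0.033 ]
b barrel ((0.3853776454925537, -0.3350986838340759), 0.013844302855432034) 0.033678744002503924
1 125 slope deg -0.01943598676053134 y at x=.477 -0.3124379120516154 0.0009591519392730554
-1 120 slope deg -3.6599862993307397 y at x=.477 -0.36282941888093123 0.0017716484030801164
jaw [ 0.5303 -0.3127  0.022 ] [ 0.5751 -0.2982  0.0317]
jaw [ 0.5302 -0.3809  0.0223] [ 0.5731 -0.3659  0.0328]
lid n [0.8065 0.0847 0.5851] 2732 2796 angle 54.186624830636184 ce [0.6256 0.3185 0.1596] yaw 5.996173427393398
along -x:  -0.7082018137207949 -0.611622420420783 z 0.08505681532447418 0.21775699887051903 across -0.34593717605898544 -0.15999992318898232 e [-0.9945 -0.1045] yv [ 0.1045 -0.9945]
edge pts [0.5788 0.2252 0.2058] [0.6017 0.4079 0.2178] [0.5881 0.3165 0.2099]
```

```bash
python3 -m pendant '[{"jaw":0,"linear":[0,0,-1.1],"twist":6.9},{"jaw":0,"linear":[0,0,-1.1],"twist":6.9},{"jaw":0,"linear":[0,0,-1.1],"twist":6.9},{"jaw":0,"linear":[3.3,-2.5,0],"twist":0},{"jaw":0,"linear":[3.3,-2.5,0],"twist":0},{"jaw":0,"linear":[3.3,-2.5,0],"twist":0},{"jaw":0,"linear":[3.3,-2.5,0],"twist":0},{"jaw":0,"linear":[3.3,-2.5,0],"twist":0},{"jaw":0,"linear":[3.3,-2.5,0],"twist":0},{"jaw":0,"linear":[3.3,-2.5,0],"twist":0},{"jaw":0,"linear":[3.3,-2.5,0],"twist":0},{"jaw":0,"linear":[3.3,-2.5,0],"twist":0}]' 10 && python3 -m pendant '[{"jaw":0,"linear":[3.3,-2.5,0],"twist":0},{"jaw":0,"linear":[3.3,-2.5,0],"twist":0},{"jaw":0,"linear":[3.3,-2.5,0],"twist":0},{"jaw":0,"linear":[0,-4.1,0],"twist":0},{"jaw":0,"linear":[0,-4.1,0],"twist":0},{"jaw":0,"linear":[0,-4.1,0],"twist":0},{"jaw":0,"linear":[0,-4.1,0],"twist":0},{"jaw":0,"linear":[0,-4.1,0],"twist":0},{"jaw":0,"linear":[0,-4.1,0],"twist":0},{"jaw":0,"linear":[0,-4.1,0],"twist":0},{"jaw":0,"linear":[0,-4.1,0],"twist":0},{"jaw":0,"linear":[0,-4.1,0],"twist":0}]'; python3 -c "
from h import *
to(.612,.32,.245)"
```

```text
time: 1.3
position: [0.5063, -0.3763, 0.2726]
tool_rot: [1.0, -0.018, 0.0, 0.0]
ft_force: [-1.0, -1.0, 0.1]
grip_width: 0.0148
grip_force: 0.0
time: 2.3
position: [0.6192, 0.0645, 0.2726]
tool_rot: [1.0, -0.018, -0.0, -0.0]
ft_force: [0.4, 0.1, 0.4]
grip_width: 0.0006
grip_force: 0.0
t 2.3 p [0.6192 0.0645 0.2726] a -2.04 F [0.4 0.1 0.4] w 0.6 g 0.0 q [-0.08  0.49  1.4   0.    1.25  1.53]
tool cm [ -1.63 -25.51   2.76]
```

```bash
python3 -m pendant '[{"jaw":0,"linear":[-0.2,-3.9,0],"twist":0},{"jaw":0,"linear":[-0.2,-3.9,0],"twist":0},{"jaw":0,"linear":[-0.2,-3.9,0],"twist":0},{"jaw":0,"linear":[-0.2,-3.9,0],"twist":0},{"jaw":0,"linear":[-0.2,-3.9,0],"twist":0},{"jaw":0,"linear":[-0.2,-3.9,0],"twist":0},{"jaw":0,"linear":[0,0,0],"twist":0},{"jaw":0,"linear":[0,0,0],"twist":0}]'; python3 -c "
from h import *
to(.612,.32,.245)"
```

```text
time: 2.97
position: [0.6151, 0.2991, 0.2721]
tool_rot: [1.0, -0.016, -0.0, 0.0]
ft_force: [-0.7, -0.7, -0.2]
grip_width: 0.0007
grip_force: 0.0
t 2.97 p [0.6151 0.2991 0.2721] a -1.79 F [-0.7 -0.7 -0.2] w 0.7 g 0.0 q [ 0.29  0.58  1.23 -0.    1.33  1.89]
tool cm [-0.37 -2.08  2.71]
```

```bash
python3 -m pendant '[{"jaw":0,"linear":[-0.1,-1,1.8],"twist":0},{"jaw":0,"linear":[-0.1,-1,1.8],"twist":0},{"jaw":0,"linear":[0,0,1.5],"twist":0},{"jaw":0,"linear":[-0.3,0,0.8],"twist":0},{"jaw":0,"linear":[-0.6,0,0.8],"twist":0},{"jaw":0,"linear":[-0.6,0,0.8],"twist":0},{"jaw":0,"linear":[-0.6,0,0.8],"twist":0},{"jaw":0,"linear":[-0.6,0,0.8],"twist":0}]'; python3 -c "
from h import *
st()"
```

```text
time: 3.63
position: [0.5873, 0.3172, 0.1818]
tool_rot: [1.0, -0.018, 0.001, -0.0]
ft_force: [0.6, -0.2, 1.0]
grip_width: 0.0004
grip_force: 0.4
t 3.63 p [0.5873 0.3172 0.1818] a -2.07 F [ 0.6 -0.2  1. ] w 0.4 g 0.4 q [ 0.33  0.65  1.37 -0.    1.12  1.94]
```

```bash
python3 -m pendant '[{"jaw":0,"linear":[-0.5,0,0.9],"twist":0},{"jaw":0,"linear":[-0.5,0,0.9],"twist":0},{"jaw":0,"linear":[-0.5,0,0.9],"twist":0},{"jaw":0,"linear":[-0.4,0,0.9],"twist":0},{"jaw":0,"linear":[-0.3,0,0.9],"twist":0},{"jaw":0,"linear":[-0.3,0,0.9],"twist":0},{"jaw":0,"linear":[-0.2,0,0.9],"twist":0},{"jaw":0,"linear":[-0.1,0,0.9],"twist":0},{"jaw":0,"linear":[0,0,0.8],"twist":0}]'
python3 - <<'E'
from h import *
st(); s=snap("scene"); Q=cloud(s); cv2.imwrite("pics/s2.png",s["color"])
E
```

```text
time: 4.38
position: [0.5591, 0.3188, 0.1003]
tool_rot: [1.0, -0.018, -0.0, 0.0]
ft_force: [-0.5, -0.1, 1.7]
grip_width: 0.0004
grip_force: 0.3
t 4.38 p [0.5591 0.3188 0.1003] a -2.03 F [-0.5 -0.1  1.7] w 0.4 g 0.3 q [0.34 0.72 1.49 0.   0.93 1.95]
```

View pics/s2.png

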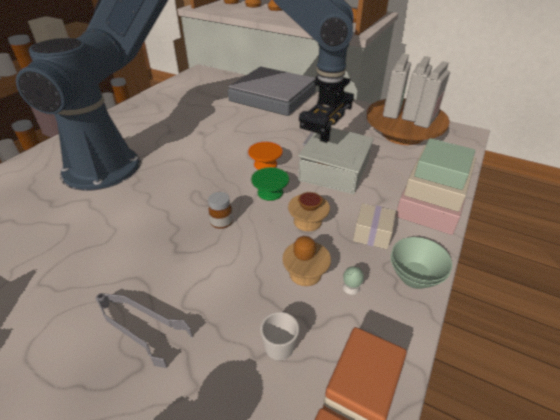

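The lid, at scene (337,148), is almost flat under the fingers. I'll press it the rest of the way.

```bash
python3 -m pendant '[{"jaw":0,"linear":[0,0,0.3],"twist":0},{"jaw":0,"linear":[0,0,0.3],"twist":0},{"jaw":0,"linear":[0,0,0.2],"twist":0},{"jaw":0,"linear":[0,0,0],"twist":0}]'; python3 -m pendant '[{"jaw":0,"linear":[0,0,0.2],"twist":0},{"jaw":0,"linear":[0,0,0],"twist":0}]'
```

```text
time: 4.77
position: [0.5602, 0.3189, 0.0941]
tool_rot: [1.0, -0.018, 0.001, -0.0]
ft_force: [0.3, 0.5, -1.0]
grip_width: 0.0004
grip_force: 0.0
time: 4.93
position: [0.5603, 0.3189, 0.0938]
tool_rot: [1.0, -0.018, 0.001, -0.0]
ft_force: [-2.0, -0.4, 10.3]
grip_width: 0.0004
grip_force: 5.1
```

```bash
python3 -m pendant '[{"jaw":0,"linear":[0,0,0.15],"twist":0},{"jaw":0,"linear":[0,0,0],"twist":0},{"jaw":0,"linear":[0,0,0],"twist":0}]'; python3 -m pendant '[{"jaw":0,"linear":[0,0,-4],"twist":0},{"jaw":0,"linear":[0,0,-4],"twist":0},{"jaw":0,"linear":[0,0,-4],"twist":0},{"jaw":1,"linear":[0,0,-4],"twist":0},{"jaw":1,"linear":[0,4,0],"twist":0},{"jaw":1,"linear":[0,4,0],"twist":0},{"jaw":1,"linear":[0,4,0],"twist":0},{"jaw":1,"linear":[0,4,0],"twist":0},{"jaw":1,"linear":[0,4,0],"twist":0},{"jaw":1,"linear":[0,4,0],"twist":0},{"jaw":1,"linear":[0,4,0],"twist":0},{"jaw":1,"linear":[0,4,0],"twist":0}]'
python3 - <<'E'
from h import *
np.set_printoptions(precision=4,suppress=True)
st()
for n in("top","scene"):
    c=snap(n);P=cloud(c).reshape(-1,3)
    L=P[(P[:,2]>.05)&(P[:,2]<.12)&(P[:,0]>.54)&(P[:,0]<.67)&(P[:,1]>.25)&(P[:,1]<.39)]; 
    A=np.c_[L[:,:2]-[.688,.326],np.ones(len(L))]; r=np.linalg.lstsq(A,L[:,2],rcond=None)[0]; print(n,len(L),"slope,z at hinge",r,L[:,2].max())
E
```

```text
time: 5.18
position: [0.5603, 0.3189, 0.0937]
tool_rot: [1.0, -0.018, 0.001, -0.0]
ft_force: [-3.9, -1.3, 16.6]
grip_width: 0.0006
grip_force: 8.3
time: 6.18
position: [0.5481, -0.003, 0.2504]
tool_rot: [1.0, -0.018, 0.001, 0.0]
ft_force: [0.2, 0.2, -0.3]
grip_width: 0.0523
grip_force: 0.0
t 6.18 p [ 0.5481 -0.003   0.2504] a -2.02 F [ 0.2  0.2 -0.3] w 52.3 g 0.0 q [-0.21  0.41  1.62  0.    1.11  1.4 ]
top 3810 slope,z at hinge [-0.0018 -0.0005  0.0776] 0.08329087295023707
scene 1227 slope,z at hinge [-0.004  -0.0018  0.0774] 0.08174560358874805
```

The lid is flat: both views put it at about 77 mm with almost no slope. Next, the tongs.

```bash
python3 -m pendant '[{"jaw":1,"linear":[-0.8,3.9,0],"twist":0},{"jaw":1,"linear":[-0.8,3.9,0],"twist":0},{"jaw":1,"linear":[-0.8,3.9,0],"twist":0},{"jaw":1,"linear":[-0.8,3.9,0],"twist":0},{"jaw":1,"linear":[-0.8,3.9,0],"twist":0},{"jaw":1,"linear":[-0.8,3.9,1],"twist":0},{"jaw":1,"linear":[-0.8,3.9,2],"twist":0},{"jaw":1,"linear":[-0.4,3,2],"twist":0},{"jaw":1,"linear":[0,0,3],"twist":0},{"jaw":1,"linear":[0,0,3],"twist":0},{"jaw":1,"linear":[0,0,0],"twist":0},{"jaw":1,"linear":[0,0,0],"twist":0}]'; python3 -c "
from h import *
to(.4775,-.3355,.021)"
```

```text
time: 7.28
position: [0.4776, -0.2981, 0.1403]
tool_rot: [1.0, -0.018, -0.001, -0.001]
ft_force: [0.9, 0.0, 0.9]
grip_width: 0.087
grip_force: 0.0
t 7.28 p [ 0.4776 -0.2981  0.1403] a -2.02 F [0.9 0.  0.9] w 87.0 g 0.0 q [-0.76  0.58  1.68  0.    0.89  0.85]
tool cm [ 0.16  3.77 11.91]
```

```bash
python3 -m pendant '[{"jaw":1,"linear":[0.1,1.9,0],"twist":0},{"jaw":1,"linear":[0,1.9,0],"twist":0},{"jaw":1,"linear":[0,0,2],"twist":0},{"jaw":1,"linear":[0,0,2],"twist":0},{"jaw":1,"linear":[0,0,2],"twist":0},{"jaw":1,"linear":[0,0,2],"twist":0},{"jaw":1,"linear":[0,0,2],"twist":0},{"jaw":1,"linear":[0,0,1.2],"twist":0},{"jaw":1,"linear":[0,0,0.5],"twist":0},{"jaw":1,"linear":[0,0,0],"twist":0},{"jaw":1,"linear":[0,0,0],"twist":0}]'
python3 - <<'E'
from h import *
to(.4775,-.3355,.021)
s=snap("scene");c=snap("top")
cr=lambda k,x0,x1,y0,y1:cv2.resize(k["color"][y0:y1,x0:x1],(400,400),interpolation=cv2.INTER_CUBIC)
cv2.imwrite("pics/g1.png",np.hstack([cr(c,360,500,200,340),cr(s,85,225,260,400)]))
E
```

```text
time: 8.2
position: [0.4788, -0.3377, 0.0256]
tool_rot: [1.0, -0.017, 0.001, 0.001]
ft_force: [-0.0, 0.1, -0.3]
grip_width: 0.0868
grip_force: 0.0
t 8.2 p [ 0.4788 -0.3377  0.0256] a -2.0 F [-0.   0.1 -0.3] w 86.8 g 0.0 q [-0.8   0.79  1.67  0.    0.68  0.8 ]
tool cm [-0.14 -0.22  0.46]
```

View pics/g1.png

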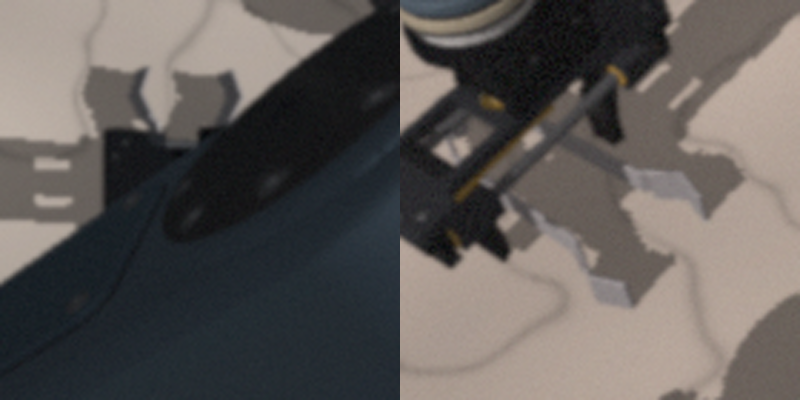

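The open fingers straddle both arms, with the jaws ahead of them. I'll lower the last bit, pinch to about 47 mm and lift.

```bash
python3 -m pendant '[{"jaw":1,"linear":[-0.1,-0.1,0.3],"twist":0},{"jaw":1,"linear":[0,-0.1,0.1],"twist":0},{"jaw":0.75,"linear":[0,0,0],"twist":0},{"jaw":0.65,"linear":[0,0,0],"twist":0},{"jaw":0.6,"linear":[0,0,0],"twist":0},{"jaw":0.56,"linear":[0,0,0],"twist":0},{"jaw":0.54,"linear":[0,0,0],"twist":0},{"jaw":0.54,"linear":[0,0,0],"twist":0},{"jaw":0.54,"linear":[0,0,0],"twist":0},{"jaw":0.54,"linear":[0,0,0],"twist":0}]' 15; python3 -m pendant '[{"jaw":0.54,"linear":[0,0,0],"twist":0},{"jaw":0.54,"linear":[0,0,-0.5],"twist":0},{"jaw":0.54,"linear":[0,0,-0.5],"twist":0},{"jaw":0.54,"linear":[0,0,0],"twist":0}]'
```

```text
time: 9.13
position: [0.4769, -0.3353, 0.0203]
tool_rot: [1.0, -0.018, 0.0, 0.0]
ft_force: [0.3, 0.9, 0.2]
grip_width: 0.0487
grip_force: 5.0
time: 9.47
position: [0.4773, -0.3356, 0.0314]
tool_rot: [1.0, -0.018, 0.001, 0.001]
ft_force: [-0.1, -0.0, -1.4]
grip_width: 0.0471
grip_force: 5.3
```

```bash
python3 -m pendant '[{"jaw":0.54,"linear":[0,0,-1],"twist":0},{"jaw":0.54,"linear":[0,0,-2],"twist":0},{"jaw":0.54,"linear":[0,0,-2],"twist":0},{"jaw":0.54,"linear":[0,0,-2],"twist":0},{"jaw":0.54,"linear":[0,0,-2],"twist":0},{"jaw":0.54,"linear":[0,0,-2],"twist":0},{"jaw":0.54,"linear":[0,0,-2],"twist":0},{"jaw":0.54,"linear":[0,0,-2],"twist":0},{"jaw":0.54,"linear":[0,0,-1],"twist":0},{"jaw":0.54,"linear":[0,0,0],"twist":0},{"jaw":0.54,"linear":[0,0,0],"twist":0}]'
python3 - <<'E'
from h import *
st(); s=snap("scene");c=snap("top"); cv2.imwrite("pics/l1.png",s["color"])
np.set_printoptions(precision=4,suppress=True)
for k in(s,c):
    P=cloud(k).reshape(-1,3); W=P[(P[:,0]>.535)&(P[:,0]<.62)&(P[:,1]<-.25)&(P[:,1]>-.45)&(P[:,2]>.1)&(P[:,2]<.25)]
    print("jaws",len(W),W.min(0),W.max(0))
E
```

```text
time: 10.38
position: [0.4768, -0.3352, 0.1907]
tool_rot: [1.0, -0.018, 0.0, 0.0]
ft_force: [0.5, -0.6, -0.9]
grip_width: 0.047
grip_force: 5.3
t 10.38 p [ 0.4768 -0.3352  0.1907] a -2.03 F [ 0.5 -0.6 -0.9] w 47.0 g 5.3 q [-0.8   0.53  1.59 -0.    1.02  0.8 ]
jaws 526 [ 0.535  -0.3747  0.1715] [ 0.5757 -0.3037  0.2032]
jaws 348 [ 0.5351 -0.371   0.1685] [ 0.5754 -0.2993  0.2021]
```

View pics/l1.png

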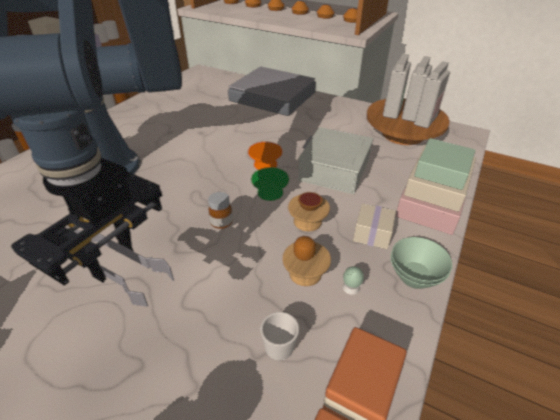

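The tongs are held level, with the jaws at scene (140,285), and nothing else has been disturbed. Next I'll move above the roll.

```bash
python3 -m pendant '[{"jaw":0.54,"linear":[0.6,-1.5,0],"twist":0},{"jaw":0.54,"linear":[1.1,-2.5,0],"twist":0},{"jaw":0.54,"linear":[1.1,-2.5,0],"twist":0},{"jaw":0.54,"linear":[1.1,-2.5,0],"twist":0},{"jaw":0.54,"linear":[1.1,-2.5,0],"twist":0},{"jaw":0.54,"linear":[1.1,-2.5,0],"twist":0},{"jaw":0.54,"linear":[1.1,-2.5,0],"twist":0},{"jaw":0.54,"linear":[1.1,-2.5,0],"twist":0},{"jaw":0.54,"linear":[1.1,-2.5,0],"twist":0},{"jaw":0.54,"linear":[1.1,-2.5,0],"twist":0},{"jaw":0.54,"linear":[1.1,-2.5,0],"twist":0},{"jaw":0.54,"linear":[0.2,-1,0],"twist":0}]';python3 -m pendant '[{"jaw":0.54,"linear":[0,0,1.5],"twist":0},{"jaw":0.54,"linear":[0,0,2],"twist":0},{"jaw":0.54,"linear":[0,0,1.5],"twist":0},{"jaw":0.54,"linear":[0,0,0],"twist":0},{"jaw":0.54,"linear":[0,0,0],"twist":0}]'
python3 - <<'E'
from h import *
to(.603,-.064,.0755); s=snap("scene");c=snap("top")
np.set_printoptions(precision=4,suppress=True)
for k in(s,c):
    P=cloud(k).reshape(-1,3); W=P[(P[:,0]>.655)&(P[:,0]<.75)&(P[:,1]<.0)&(P[:,1]>-.14)]
    for lo,hi in((.11,.2),(.06,.1)):
        w=W[(W[:,2]>lo)&(W[:,2]<hi)]
        if len(w): print(lo,len(w),w.min(0),w.max(0))
cr=lambda k,x0,x1,y0,y1:cv2.resize(k["color"][y0:y1,x0:x1],(400,400),interpolation=cv2.INTER_CUBIC)
cv2.imwrite("pics/a1.png",np.hstack([cr(c,260,360,130,230),cr(s,230,370,170,310)]))
E
```

```text
time: 11.48
position: [0.6052, -0.0613, 0.1886]
tool_rot: [1.0, -0.016, -0.001, -0.001]
ft_force: [0.7, -0.9, -1.1]
grip_width: 0.0471
grip_force: 5.3
time: 11.9
position: [0.6031, -0.0646, 0.1386]
tool_rot: [1.0, -0.018, -0.002, -0.0]
ft_force: [0.8, 0.2, -0.8]
grip_width: 0.0473
grip_force: 5.3
t 11.9 p [ 0.6031 -0.0646  0.1386] a -2.05 F [ 0.8  0.2 -0.8] w 47.3 g 5.3 q [-0.29  0.63  1.57 -0.    0.95  1.32]
tool cm [ 0.01 -0.05  6.31]
0.11 504 [ 0.655  -0.1052  0.1169] [ 0.7013 -0.0342  0.1499]
0.06 366 [ 0.66   -0.0906  0.06  ] [ 0.7061 -0.0495  0.095 ]
```

View pics/a1.png

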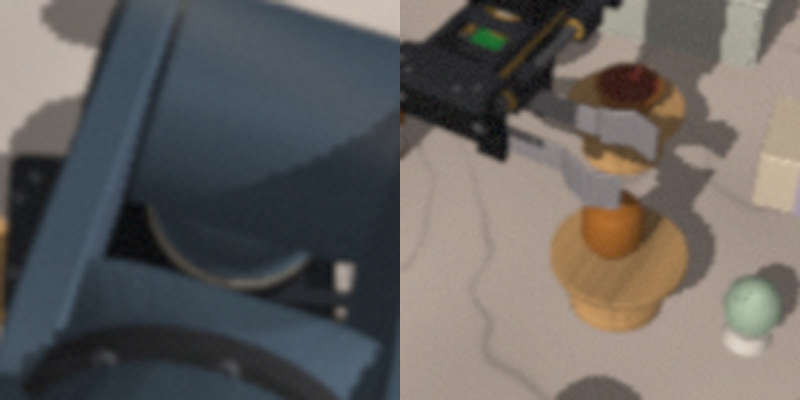

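In the scene half, the jaws at about (615,155) straddle the roll at (612,225), and the measured offset is under 2 mm. I'll descend and close.

```bash
python3 -m pendant '[{"jaw":0.54,"linear":[0,-0.1,1],"twist":0},{"jaw":0.54,"linear":[0,0,1.2],"twist":0},{"jaw":0.54,"linear":[0,0,1.2],"twist":0},{"jaw":0.54,"linear":[0,0,1.2],"twist":0},{"jaw":0.54,"linear":[0,0,1],"twist":0},{"jaw":0.54,"linear":[0,0,0.6],"twist":0},{"jaw":0.54,"linear":[0,0,0],"twist":0},{"jaw":0.54,"linear":[0,0,0],"twist":0}]'; python3 -m pendant '[{"jaw":0.5,"linear":[0,0,0],"twist":0},{"jaw":0.48,"linear":[0,0,0],"twist":0},{"jaw":0.46,"linear":[0,0,0],"twist":0},{"jaw":0.44,"linear":[0,0,0],"twist":0},{"jaw":0.42,"linear":[0,0,0],"twist":0},{"jaw":0.4,"linear":[0,0,0],"twist":0},{"jaw":0.37,"linear":[0,0,0],"twist":0},{"jaw":0.34,"linear":[0,0,0],"twist":0},{"jaw":0.3,"linear":[0,0,0],"twist":0},{"jaw":0.3,"linear":[0,0,0],"twist":0}]' 20
python3 - <<'E'
from h import *
st(); s=snap("scene")
cv2.imwrite("pics/c1.png",cv2.resize(s["color"][170:310,230:370],(500,500),interpolation=cv2.INTER_CUBIC))
E
```

```text
time: 12.67
position: [0.6044, -0.0635, 0.0776]
tool_rot: [1.0, -0.018, -0.001, -0.0]
ft_force: [0.0, -0.1, -0.7]
grip_width: 0.047
grip_force: 5.3
time: 13.5
position: [0.6048, -0.0637, 0.0784]
tool_rot: [1.0, -0.018, 0.0, 0.0]
ft_force: [-0.1, 0.0, -0.5]
grip_width: 0.0384
grip_force: 20.0
t 13.5 p [ 0.6048 -0.0637  0.0784] a -2.04 F [-0.1  0.  -0.5] w 38.4 g 20.0 q [-0.29  0.72  1.6   0.    0.82  1.32]
```

View pics/c1.png

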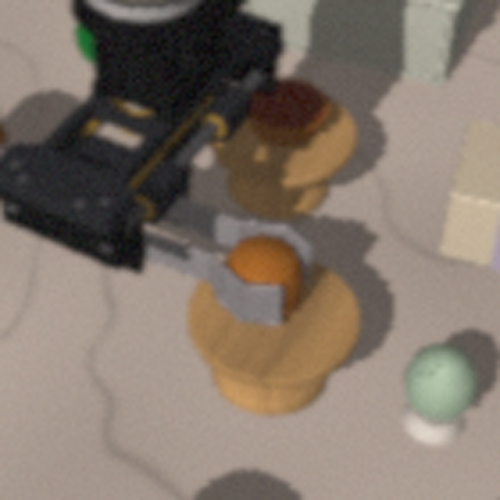

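The jaws hold the roll, with a 38.4 mm grip width at 20 N. Now the lift.

```bash
python3 -m pendant '[{"jaw":0.3,"linear":[0,0,-0.4],"twist":0},{"jaw":0.3,"linear":[0,0,-0.8],"twist":0},{"jaw":0.3,"linear":[0,0,-1.2],"twist":0},{"jaw":0.3,"linear":[0,0,-1.2],"twist":0},{"jaw":0.3,"linear":[0,0,-1.2],"twist":0},{"jaw":0.3,"linear":[0,0,-1.2],"twist":0},{"jaw":0.3,"linear":[0,0,-1.2],"twist":0},{"jaw":0.3,"linear":[0,0,-1.2],"twist":0},{"jaw":0.3,"linear":[0,0,-1],"twist":0},{"jaw":0.3,"linear":[0,0,-0.7],"twist":0},{"jaw":0.3,"linear":[0,0,-0.3],"twist":0},{"jaw":0.3,"linear":[0,0,0],"twist":0}]'; python3 -m pendant '[{"jaw":0.3,"linear":[0,0,0],"twist":0},{"jaw":0.3,"linear":[0,0,0],"twist":0},{"jaw":0.3,"linear":[0,0,0],"twist":0},{"jaw":0.3,"linear":[0,0,0],"twist":0},{"jaw":0.3,"linear":[0,0,0],"twist":0},{"jaw":0.3,"linear":[0,0,0],"twist":0}]'
python3 - <<'E'
from h import *
np.set_printoptions(precision=4,suppress=True)
st(); s=snap("scene"); cv2.imwrite("pics/f1.png",s["color"])
P=cloud(s).reshape(-1,3); W=P[(P[:,0]>.655)&(P[:,0]<.75)&(P[:,1]<.0)&(P[:,1]>-.14)&(P[:,2]>.1)]; print(W.min(0),W.max(0))
C=s["color"].reshape(-1,3).astype(int); m=(C[:,2]-C[:,0]>70)&(P[:,2]>.1)&(P[:,0]>.65)&(P[:,0]<.72)&(abs(P[:,1]+.07)<.04); print("roll",m.sum(),P[m].min(0),P[m].max(0))
E
```

```text
time: 14.55
position: [0.605, -0.0637, 0.1833]
tool_rot: [1.0, -0.018, 0.001, 0.0]
ft_force: [1.1, -0.5, -0.9]
grip_width: 0.0383
grip_force: 20.0
time: 15.05
position: [0.6045, -0.0635, 0.182]
tool_rot: [1.0, -0.018, -0.0, -0.0]
ft_force: [-0.5, -0.1, -0.9]
grip_width: 0.0383
grip_force: 20.0
t 15.05 p [ 0.6045 -0.0635  0.182 ] a -2.03 F [-0.5 -0.1 -0.9] w 38.3 g 20.0 q [-0.29  0.57  1.53 -0.    1.04  1.32]
[ 0.655  -0.097   0.1545] [ 0.704  -0.022   0.4883]
roll 206 [ 0.6636 -0.0862  0.1672] [ 0.7022 -0.0585  0.1974]
```

View pics/f1.png

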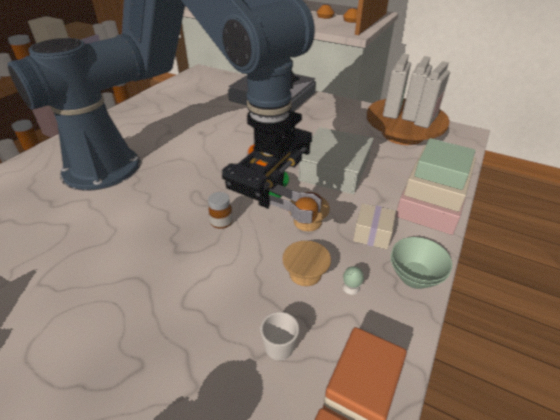

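The roll, at scene (305,208), is held in level tongs. Its underside is about 10.4 cm above the empty stand at (306,258). The lid is shut and the other items are where they were. Handing in.

```bash
python3 -c "
from h import *
print(robot.hand_in())"
```

```text
the job is handed in; nothing more can be done
None
```

I shut the bread tin's lid flat, then picked up the roll with the tongs and handed the job in holding it level, about 10 cm above its stand, at about 15 s on the robot's clock.

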